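# Bolt the bamboo workshop's tool chest

### The job

Bolt the lid of the wooden tool chest: slide the barrel bolt across to its stop, then turn its handle fully down into the notch, and let go. Feel for the stop and the notch rather than forcing them: the bolt must never be pushed hard against its metalwork. Leave the bamboo cup, the mallet and the wooden block where they are.

Things in the scene. Friction and masses are not known exactly. Their poses are not given: they have to be found in the camera images.
- chest: Fixed wooden tool chest, 248 mm deep (x), 403 mm long (y), 105 mm high, flat lid in two leaves. Origin: centre of its underside; z up, y is the way the bolt slides to lock, -x is its front (robot side). A steel barrel bolt lies along y on the lid near the front edge. Its fittings stand at most 44 mm above the lid, but for the handle.
- axis0 (a point): Point fixed to the chest, on the bolt's axis, 26 mm above the lid and 36 mm behind the front edge: the foot of the handle when the bolt is fully drawn back. Axes as the chest's. A steel guide rail stands 15 to 22 mm in front of the axis, its top 15 mm above it, so the handle cannot be turned down (it is blocked at 0.4 to 0.7 rad) except at the notch.
- staple (a point): Middle of the steel staple on the lid's other leaf, 113 mm along y from point axis0 on the same axis, 31 mm wide, 40 mm above the lid: the bolt's tip enters it as it slides across.
- knob (a point): Centre of the steel ball knob, 22 mm in diameter, on the end of the handle, a 9 mm round bar square to the bolt. 58 mm from the bolt's axis: above it with the handle upright, in front of it (chest -x) when turned down. z points outward along the handle, y is the chest's y. Pinched from above with fingers closing along y, it pivots between them as the handle turns.
- slide (a joint): Bolt's travel along the chest's y (m), 0 drawn back, growing towards lock; drags with about 2.5 N. It meets a steel stop (10 mm thick, up to 18 mm above the axis) at 0.024 to 0.056, set differently on every chest and not measured: feel the push rise. The notch is the gap in the rail just before the stop, 12 mm wide: the handle can turn down from the stop to 3 mm short of it.
- turn (a joint): Handle's angle (rad): 0 upright, growing as the knob swings down to the front (chest -x). Light friction (0.04 N m); stays where left. It rests on the notch's floor, nearly level, at 1.40 to 1.48. Over 18 N against the stop damages it; so do over 45 N on rail or notch floor, which lie near the axis: 13 N at the knob. 5 to 8 N at the knob is ample for both.
- cup: Loose upright bamboo cup, 74 mm wide, 85 mm high, on the lid's rear part; origin at the centre of its underside. A bystander.
- mallet: Loose wooden mallet lying on the table: head 45 x 90 x 44 mm, round handle 24 mm thick to its -x, 200 mm long overall; origin on the table between them. A bystander.
- block: Loose wooden block, 130 x 75 x 60 mm, on the table; origin at the centre of its underside. A bystander.

How it is judged:
On the way:
1. the bolt is slid across towards its stop with the handle still up (value of joint slide above 0.018 m and value of joint turn below 0.8 rad), for 0.1 s.
At the end, for the whole second after the job is handed in: The bolt is slid across (slide above 0.018 m), its handle is turned down into the notch (turn above 1.25 rad), both at rest (value of joint turn above 1.25 rad and value of joint slide above 0.018 m and velocity of joint turn between -0.05 and 0.05 rad/s and velocity of joint slide between -0.01 and 0.01 m/s); the robot touches nothing.
It fails at once if the handle is pushed against the bolt's stop with more than 18 N (contact force between turn_c0 and plate_c2 above 18 N or contact force between turn_c0 and plate_c3 above 18 N).
It fails at once if the handle is pressed down on the guide rail or the notch's floor with more than 45 N there (about 13 N at the knob) (contact force between turn_c0 and plate_c0 above 45 N or contact force between turn_c0 and plate_c1 above 45 N).
It fails at once if the cup, mallet or block is moved more than 20 mm (distance of any of cup, mallet, block from where it was at the start of the episode above 0.02 m).
It also fails if it takes over 51 s, if anything falls off the work surface, if the arm or the gripper's body presses on something with over 40 N, if the wrist force passes 120 N, or if a joint passes its speed limit or range.

### The arm

A 6-joint arm with a two-finger parallel gripper is mounted at the origin on the work surface. World frame = base frame: x ahead of the robot, y to its left, z up, the work surface at z = 0. Lengths are in m, angles in rad, forces in N, time in s.
With the tool pointing down it reaches from about 0.325 to 0.9 m from the base axis. Payload 6.1 kg.
Tool frame: the origin (TCP) lies midway between the tips of the shut fingers; the grasp point (between the pads) lies 19 mm behind it (env.pinch_z is the distance from the TCP to the grasp point, in m); x points along the fingers, z is the direction in which the jaws open and shut, and the axes are right-handed (so a half turn about x gives the same grasp; the last joint's range is limited). The gripper opens to 87 mm and grips with 3 to 60 N. Pads are 19 mm wide; open, the fingers measure 117 mm over their backs; the gripper's body (75 mm by 190 mm) begins 51 mm behind the grasp point.
Start: joints at [-1.351, 0.22, 1.526, -0, 1.395, -0.126], TCP at [0.212, -0.588, 0.223] pointing down, gripper open.
Joint ranges: [-2.98, 2.98], [-0.91, 2.08], [0.09, 2.57], [-1.24, 4.39], [0.2, 2.65], [-2.68, 2.68]. Speed limits (rad/s): [2.57, 2.57, 3.01, 3.14, 3.14, 3.14].

### API

Orientations are given as [roll, pitch, yaw] about the fixed x, y, z axes, in that order (R = Rz(yaw) Ry(pitch) Rx(roll)).
In Python, from bench import env gives the robot as it stands. The module is installed in compiled form; this text tells all that it offers.
- The arm moves only by the tool play_rows, never from a script. Its argument "increments" is a list of rows, each a list of 3 entries, a list of its own where there are three numbers: the shift along the world's x, y, z in m, then the turn about the world's z in rad, then the closure, from -1 (fully open) to 1 (shut), so that 0 is half open. A call has exactly 10 rows; each row shifts and turns the commanded pose from where the row before left it; what a row does not reach is not made up. A row lasts 1/12 s, in which the tool goes at most 41.7 mm and 7.16 degrees, less where a joint would pass 70% of its speed; a pose out of reach is approached as far as the arm can. A call is refused whole if a number of a shift passes 0.0417 or a number of a turn 0.125, either way. A call with a gripper value outside its range is refused whole. The fingers move at their own pace and stop on an object; the grip force is fixed at half the most. Time passes only in rows, so rows that do not move let the fingers close, or fill a call up. It gives the time, the measured TCP pose, the force and the opening at its end, in the units of the state.
- env.read_state(): the state, without advancing time (a new reading comes with each control period).
- env.capture(name): name is "scene" or "side" or "wrist"; returns a dict with "frame" (480x640x3 uint8, red, green, blue), "fx", "fy", "cx", "cy" (pixels), "R" (3x3) and "t" (3): a world point X has camera coordinates R X + t. Camera axes: x right, y down, z forward; pixel columns grow to the right and rows downward; lengths in m; the calibration is good to about 2 mm. A picture is of the moment at which its call begins. There is no depth.
- env.close_job(): hands the job in, once; it reports no verdict.
The state is a dict: "t": time; "q": joint angles; "joint_velocities": joint speeds; "joint_efforts": joint torques, N m; "position": TCP position; "tool_rot": TCP orientation; "ft_force": force on the tool from outside, world axes, zero at the start; "ft_torque": the same for the moment, N m; "opening": finger opening in m.
Only numpy, scipy, OpenCV 4.12 (cv2) and the standard library are available. Lean on these libraries where they do the work, as an engineer would, in place of code of your own. Each camera call takes 0.05 s, during which the arm holds its last target. There are 200 camera calls.

## Working session

There is one attempt and no reset: what is moved stays moved. The work goes in short steps, Python scripts to look and compute and a tool call to move; the robot and the scene stay as the last step left them, time stands still between calls to the robot, and variables do not carry over. Pictures are saved under pics/ and viewed, about 8 in all and at most 12, crops included, and the job is handed in when it is done.

Besides the shell and the picture viewer there is one more tool, called after "Emit:" in YAML: its name, and indented under it one key for each argument. play_rows: Moves the arm, as the interface text tells. Its arguments: {"type":"object","properties":{"increments":{"type":"array","items":{"type":"array"}}},"required":["increments"]}

```bash
mkdir -p pics
cat > h.py <<'E'
import numpy as np,cv2
from bench import env
def cap(n,f):
    c=env.capture(n); cv2.imwrite(f'pics/{f}.png',c['frame'][:,:,::-1]); np.savez(f'pics/{f}.npz',**c); return c
def ray(c,u,v):
    R=np.array(c['R']);t=np.array(c['t']); o=-R.T@t
    d=R.T@np.array([(u-c['cx'])/c['fx'],(v-c['cy'])/c['fy'],1]); return o,d
def atz(c,u,v,z):
    o,d=ray(c,u,v); return o+d*(z-o[2])/d[2]
def proj(c,X):
    p=np.array(c['R'])@np.array(X)+np.array(c['t']); return p[0]/p[2]*c['fx']+c['cx'],p[1]/p[2]*c['fy']+c['cy']
def tri(c1,p1,c2,p2):
    o1,d1=ray(c1,*p1);o2,d2=ray(c2,*p2)
    s=np.linalg.lstsq(np.stack([d1,-d2],1),o2-o1,rcond=None)[0]
    a,b=o1+s[0]*d1,o2+s[1]*d2; return (a+b)/2,np.linalg.norm(a-b)
def ld(f): return dict(np.load(f'pics/{f}.npz'))
E
python3 -c "
from h import *
for n in ['scene','side']:
    c=cap(n,n+'0'); print(n,-c['R'].T@c['t'])
s=env.read_state();print(s['t'],s['position'],s['tool_rot'],s['opening'],s['ft_force'],env.pinch_z)"
```

```text
scene [1.53046075 0.19617884 0.84703263]
side [0.53751302 1.21232744 1.15371244]
0.1 [ 0.21171134 -0.5874709   0.22157927] [3.00990926 1.5690919  1.78487491] 0.08689083351775934 [ 0.05372922 -0.40450628 -0.48137786] 0.0187
```

View pics/scene0.png

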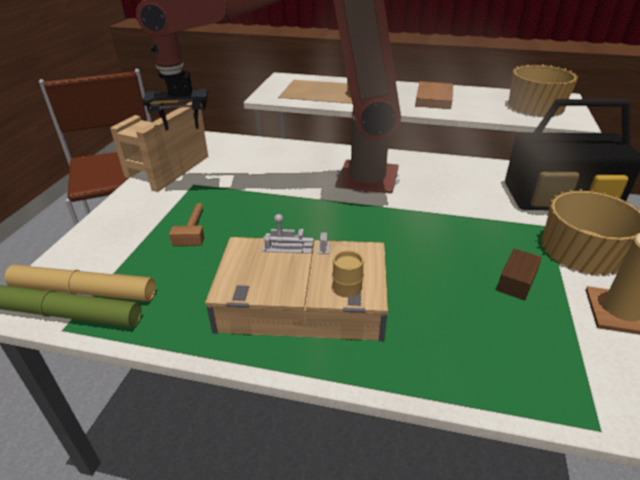

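View pics/side0.png

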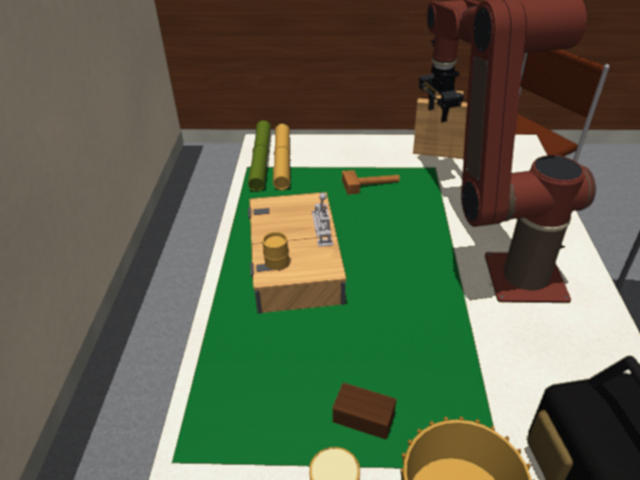

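The pictures show the chest with the bolt at scene (290,242) and side (322,222). The handle is upright, with the knob near scene (279,218). The cup is on the rear of the lid and the mallet lies off to the -y side. Next I'll enlarge both.

```bash
python3 -c "
from h import *
a=cv2.imread('pics/scene0.png')[200:320,200:400];b=cv2.imread('pics/side0.png')[180:300,240:360]
a=cv2.resize(a,None,fx=4,fy=4,interpolation=cv2.INTER_CUBIC)
b=cv2.resize(b,None,fx=5,fy=5,interpolation=cv2.INTER_CUBIC)
cv2.imwrite('pics/c1.png',a);cv2.imwrite('pics/c2.png',b)"
```

```text
(no output)
```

View pics/c1.png

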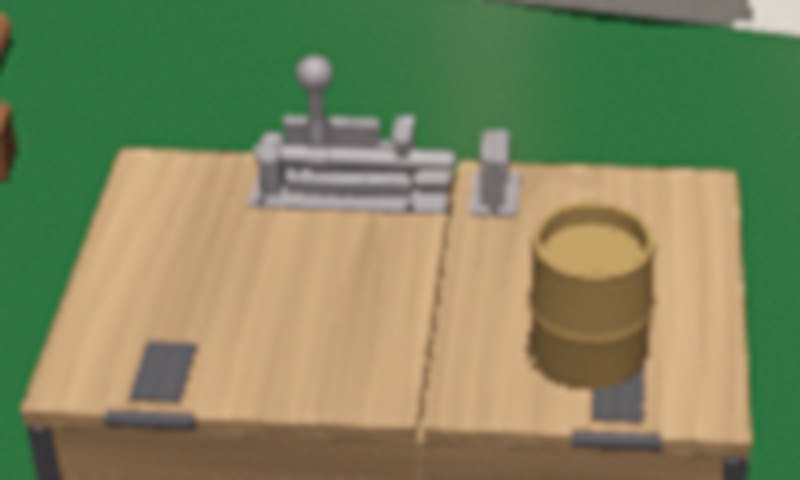

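View pics/c2.png

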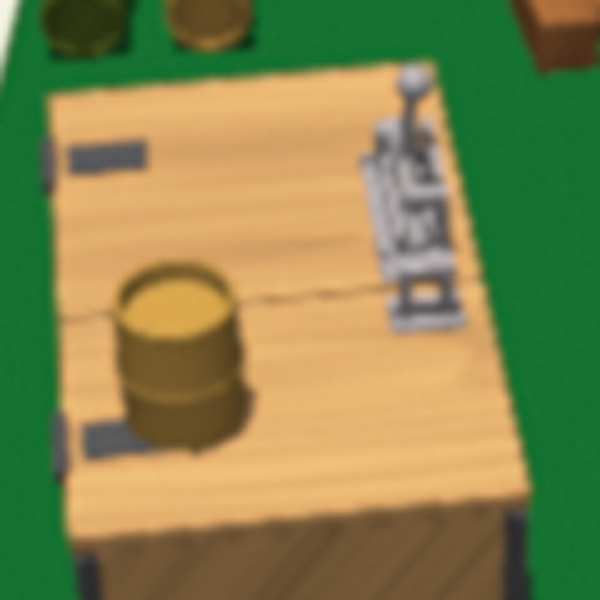

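Corners in the scene crop: (122,150), (738,172), (748,440), (25,410); knob (315,72). In the side crop: (433,64), (530,495), (70,540), (48,95); knob (414,82).

```bash
python3 -c "
from h import *
S=ld('scene0');D=ld('side0')
A=np.array([(122,150),(738,172),(748,440),(25,410),(315,72)])/4+200-.4
B=np.array([(433,64),(530,495),(70,540),(48,95),(414,82)])/5+[240,180]-.4
P=[]
for a,b in zip(A,B):
    x,e=tri(S,a,D,b);z=.105;P.append((atz(S,*a,z)+atz(D,*b,z))/2);print(x.round(4),round(e,4),atz(S,*a,z)[:2].round(4),atz(D,*b,z)[:2].round(4))
P=np.array(P)
L=np.array([[-.124,-.2015],[-.124,.2015],[.124,.2015],[.124,-.2015]])
c=P[:4,:2].mean(0);M=P[:4,:2]-c
yaw=np.angle(sum((M[:,0]+1j*M[:,1])*np.conj(L[:,0]+1j*L[:,1])))
R=np.array([[np.cos(yaw),-np.sin(yaw)],[np.sin(yaw),np.cos(yaw)]])
print(c,yaw,np.linalg.norm(M-L@R.T,axis=1))
k,_=tri(S,A[4],D,B[4]);print('knob chest frame',R.T@(k[:2]-c),k[2],'expected z',.105+.026+.058)
"
```

```text
[ 0.5938 -0.2805  0.1048] 0.0002 [ 0.594  -0.2804] [ 0.5939 -0.28  ]
[0.5298 0.1222 0.1053] 0.0007 [0.5289 0.1219] [0.53   0.1223]
[0.774  0.1592 0.1048] 0.0022 [0.7731 0.1585] [0.7744 0.1607]
[ 0.8401 -0.2387  0.1075] 0.0012 [ 0.8384 -0.2396] [ 0.8407 -0.2431]
[ 0.5999 -0.1388  0.1914] 0.0004 [ 0.4768 -0.1832] [ 0.6055 -0.2598]
[ 0.68416324 -0.05996236] 0.1591351801777903 [0.00165463 0.00278721 0.00132389 0.00230413]
knob chest frame [-0.09571714 -0.0644601 ] 0.19143821387785437 expected z 0.189
```

The corner fit is good to about 2 mm. The knob is at chest y -0.064 and z 0.19, with the handle nearly upright. Next: tool yaw, approach vector, and a stop estimate from the images.

```bash
python3 -c "
from h import *
from scipy.spatial.transform import Rotation as Ro
s=env.read_state();R=Ro.from_euler('xyz',s['tool_rot']).as_matrix();print(R.round(3))
z=R[:,2];a=np.arctan2(z[1],z[0]);t=.159+np.pi/2
print('turn', (t-a+np.pi/2)%np.pi-np.pi/2)
print('delta',np.array([.5999,-.1388,.19-.015])-s['position'])
S=ld('scene0');D=ld('side0')
c=np.array([.6842,-.06]);Q=np.array([[np.cos(.159),-np.sin(.159)],[np.sin(.159),np.cos(.159)]])
# plane chest x=-.107 (rail) z=top .146 : scene pixels rail top left,right end, stop top-left,right
for n,p in dict(railL=(285,118),railR=(379,122),stopL=(397,117),stopR=(413,118),stL=(483,131),stR=(508,132)).items():
    u=np.array(p)/4+200-.4; z=.149 if n[0]=='s' else .146
    if n[:2]=='st' and n[2]!='o': z=.145
    X=atz(S,*u,z); print(n,(Q.T@(X[:2]-c)).round(4))
print([np.round((np.array(proj(D,[*(c+Q@[-.1065,-.0645+y]),.146]))-[240,180])*5) for y in (0,.024,.04,.056)])
"
```

```text
[[-0.     0.941  0.339]
 [ 0.002  0.339 -0.941]
 [-1.     0.    -0.002]]
turn -0.1867621672489701
delta [ 0.38818866  0.4486709  -0.04657927]
railL [-0.1095 -0.0888]
railR [-0.1088 -0.0281]
stopL [-0.1108 -0.0166]
stopR [-0.1103 -0.0062]
stL [-0.1044  0.039 ]
stR [-0.1043  0.055 ]
[array([431., 140.]), array([436., 163.]), array([440., 180.]), array([444., 196.])]
```

Emit:
play_rows:
  increments:
    - [[0.03, 0.03, 0.01], 0, -1]
    - [[0.04, 0.04, 0.01], 0, -1]
    - [[0.04, 0.04, 0], 0, -1]
    - [[0.04, 0.04, 0], 0, -1]
    - [[0.04, 0.04, 0], 0, -1]
    - [[0.04, 0.04, 0], 0, -1]
    - [[0.04, 0.04, 0], 0, -1]
    - [[0.03, 0.04, 0], 0, -1]
    - [[0.02, 0.04, 0], 0, -1]
    - [[0, 0, 0], 0, -1]

```text
t: 0.93
position: [0.4634, -0.3059, 0.2388]
tool_rot: [2.609, 1.567, 1.391]
ft_force: [-0.2, -0.5, 0.7]
opening: 0.087
```

Emit:
play_rows:
  increments:
    - [[0.02, 0.025, 0], -0.04, -1]
    - [[0.02, 0.025, 0], -0.04, -1]
    - [[0.02, 0.025, 0], -0.04, -1]
    - [[0.02, 0.025, 0], -0.04, -1]
    - [[0.02, 0.025, 0], -0.027, -1]
    - [[0.015, 0.018, 0], 0, -1]
    - [[0.012, 0.015, 0], 0, -1]
    - [[0.006, 0.006, 0], 0, -1]
    - [[0, 0, 0], 0, -1]
    - [[0, 0, 0], 0, -1]

```text
t: 1.77
position: [0.593, -0.1488, 0.2389]
tool_rot: [-1.556, 1.57, -2.967]
ft_force: [0.5, -0.6, -0.1]
opening: 0.0868
```

```bash
python3 -c "
from h import *
from scipy.spatial.transform import Rotation as Ro
c=cap('wrist','w1');print('cam',-c['R'].T@c['t']);print('knob px',proj(c,[.5999,-.1388,.19]))
C=np.array([.6842,-.06]);Q=np.array([[np.cos(.159),-np.sin(.159)],[np.sin(.159),np.cos(.159)]])
for x,y,z in [(-.088,-.0645,.131),(-.1025,-.017,.149),(-.1025,-.028,.146),(-.088,.0485,.145)]: print(np.round(proj(c,[*(C+Q@[x,y]),z])))
s=env.read_state();R=Ro.from_euler('xyz',s['tool_rot']).as_matrix();print(R.round(3),s['position'])"
```

```text
cam [ 0.65980289 -0.13805786  0.40014426]
knob px (np.float64(294.9052814299259), np.float64(256.3646464431336))
[298. 220.]
[219. 249.]
[238. 247.]
[111. 224.]
[[-0.001  0.987  0.158]
 [-0.     0.158 -0.987]
 [-1.    -0.001  0.   ]] [ 0.59282488 -0.1492678   0.23901457]
```

View pics/w1.png

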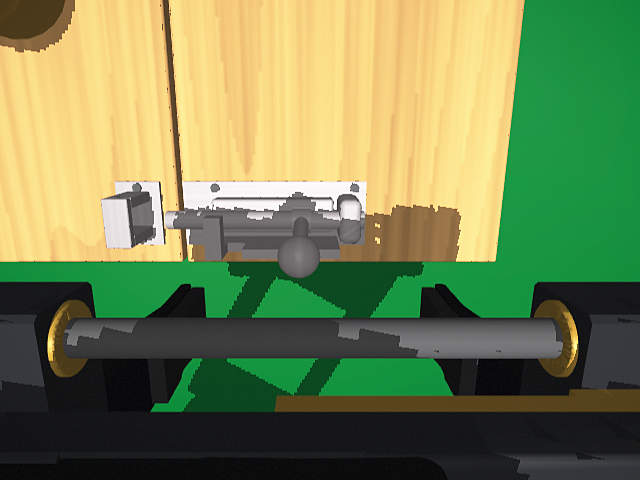

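The knob is at (298,257), within 2 mm of the prediction. The gap and stop are at px 222–231, as estimated. Now descend and pinch.

Emit:
play_rows:
  increments:
    - [[0.007, 0.009, -0.005], 0, -1]
    - [[0, 0, -0.015], 0, -1]
    - [[0, 0, -0.016], 0, -1]
    - [[0, 0, -0.014], 0, -1]
    - [[0, 0, -0.01], 0, -1]
    - [[0, 0, -0.004], 0, -1]
    - [[0, 0, 0], 0, -1]
    - [[0, 0, 0], 0, -0.2]
    - [[0, 0, 0], 0, 0.2]
    - [[0, 0, 0], 0, 0.4]

```text
t: 2.65
position: [0.6011, -0.1397, 0.1765]
tool_rot: [1.055, 1.569, -0.357]
ft_force: [0.4, 0.2, -0.3]
opening: 0.0741
```

Emit:
play_rows:
  increments:
    - [[0, 0, 0], 0, 0.4]
    - [[0, 0, 0], 0, 0.4]
    - [[0, 0, 0], 0, 0.4]
    - [[0, 0, 0], 0, 0.5]
    - [[0, 0, 0], 0, 0.6]
    - [[0, 0, 0], 0, 1]
    - [[0, 0, 0], 0, 1]
    - [[0, 0, 0], 0, 1]
    - [[0, 0, 0], 0, 1]
    - [[0, 0, 0], 0, 1]

```text
t: 3.48
position: [0.6005, -0.1396, 0.1753]
tool_rot: [0.002, 1.57, -1.41]
ft_force: [0.9, -1.1, 0.1]
opening: 0.0202
```

Emit:
play_rows:
  increments:
    - [[-0.00047, 0.003, 0], 0, 1]
    - [[-0.00047, 0.003, 0], 0, 1]
    - [[-0.00047, 0.003, 0], 0, 1]
    - [[-0.00047, 0.003, 0], 0, 1]
    - [[-0.00047, 0.003, 0], 0, 1]
    - [[-0.00047, 0.003, 0], 0, 1]
    - [[-0.00047, 0.003, 0], 0, 1]
    - [[-0.00047, 0.003, 0], 0, 1]
    - [[-0.00047, 0.003, 0], 0, 1]
    - [[-0.00047, 0.003, 0], 0, 1]

```text
t: 4.32
position: [0.5956, -0.1091, 0.1753]
tool_rot: [-1.625, 1.571, -3.036]
ft_force: [-0.4, -2.6, -1.7]
opening: 0.0202
```

Emit:
play_rows:
  increments:
    - [[-0.00016, 0.001, 0], 0, 1]
    - [[-0.00016, 0.001, 0], 0, 1]
    - [[-0.00016, 0.001, 0], 0, 1]
    - [[-0.00016, 0.001, 0], 0, 1]
    - [[-8e-05, 0.0005, 0], 0, 1]
    - [[-8e-05, 0.0005, 0], 0, 1]
    - [[-8e-05, 0.0005, 0], 0, 1]
    - [[-8e-05, 0.0005, 0], 0, 1]
    - [[0, 0, 0], 0, 1]
    - [[0, 0, 0], 0, 1]

```text
t: 5.15
position: [0.5948, -0.1033, 0.1754]
tool_rot: [2.94, 1.571, 1.528]
ft_force: [-0.0, -2.3, -0.1]
opening: 0.0203
```

```bash
python3 -c "
from h import *
c=cap('wrist','w2');print(env.read_state()['ft_force'])
a=c['frame'][130:310,80:380,::-1];a=cv2.resize(a,None,fx=2.6,fy=2.6,interpolation=cv2.INTER_CUBIC);cv2.imwrite('pics/w2c.png',a)"
```

```text
[-0.48627515 -2.49840514  0.44995679]
```

View pics/w2c.png

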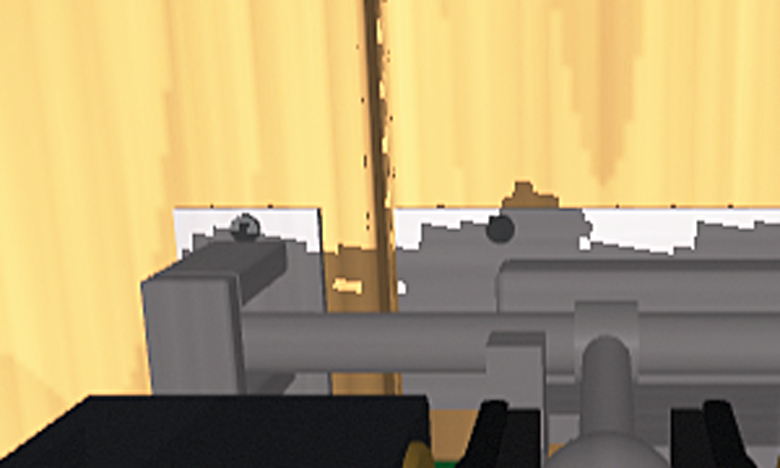

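The pushing bar's left edge is at crop px 583 and the stop's face at 545, about 7 mm apart (the 9 mm bar is 50 px). That agrees with a stop near 43 mm. Creep on.

Emit:
play_rows:
  increments:
    - [[-8e-05, 0.0005, 0], 0, 1]
    - [[-8e-05, 0.0005, 0], 0, 1]
    - [[-8e-05, 0.0005, 0], 0, 1]
    - [[-8e-05, 0.0005, 0], 0, 1]
    - [[-8e-05, 0.0005, 0], 0, 1]
    - [[-8e-05, 0.0005, 0], 0, 1]
    - [[-8e-05, 0.0005, 0], 0, 1]
    - [[-8e-05, 0.0005, 0], 0, 1]
    - [[0, 0, 0], 0, 1]
    - [[0, 0, 0], 0, 1]

```text
t: 6.03
position: [0.5942, -0.0992, 0.1754]
tool_rot: [3.019, 1.571, 1.607]
ft_force: [-0.6, -2.1, -0.9]
opening: 0.0199
```

Emit:
play_rows:
  increments:
    - [[-2e-05, 0.0001, 0], 0, 1]
    - [[-2e-05, 0.0001, 0], 0, 1]
    - [[-2e-05, 0.0001, 0], 0, 1]
    - [[-2e-05, 0.0001, 0], 0, 1]
    - [[-2e-05, 0.0001, 0], 0, 1]
    - [[-2e-05, 0.0001, 0], 0, 1]
    - [[0, 0, 0], 0, 1]
    - [[0, 0, 0], 0, 1]
    - [[0, 0, 0], 0, 1]
    - [[0, 0, 0], 0, 1]

```text
t: 6.87
position: [0.5941, -0.0988, 0.1753]
tool_rot: [2.451, 1.571, 1.039]
ft_force: [-0.3, -2.1, -0.7]
opening: 0.0203
```

Emit:
play_rows:
  increments:
    - [[-2e-05, 0.0001, 0], 0, 1]
    - [[-2e-05, 0.0001, 0], 0, 1]
    - [[-2e-05, 0.0001, 0], 0, 1]
    - [[-2e-05, 0.0001, 0], 0, 1]
    - [[-2e-05, 0.0001, 0], 0, 1]
    - [[-2e-05, 0.0001, 0], 0, 1]
    - [[0, 0, 0], 0, 1]
    - [[0, 0, 0], 0, 1]
    - [[0, 0, 0], 0, 1]
    - [[0, 0, 0], 0, 1]

```text
t: 7.7
position: [0.594, -0.0981, 0.1753]
tool_rot: [2.434, 1.571, 1.022]
ft_force: [0.1, -2.3, -0.6]
opening: 0.0199
```

Emit:
play_rows:
  increments:
    - [[-2e-05, 0.0001, 0], 0, 1]
    - [[-2e-05, 0.0001, 0], 0, 1]
    - [[-2e-05, 0.0001, 0], 0, 1]
    - [[-2e-05, 0.0001, 0], 0, 1]
    - [[-2e-05, 0.0001, 0], 0, 1]
    - [[-2e-05, 0.0001, 0], 0, 1]
    - [[0, 0, 0], 0, 1]
    - [[0, 0, 0], 0, 1]
    - [[0, 0, 0], 0, 1]
    - [[0, 0, 0], 0, 1]

```text
t: 8.53
position: [0.5938, -0.0976, 0.1754]
tool_rot: [2.18, 1.571, 0.768]
ft_force: [1.0, -3.0, -0.5]
opening: 0.0205
```

Emit:
play_rows:
  increments:
    - [[-2e-05, 0.0001, 0], 0, 1]
    - [[-2e-05, 0.0001, 0], 0, 1]
    - [[-2e-05, 0.0001, 0], 0, 1]
    - [[-2e-05, 0.0001, 0], 0, 1]
    - [[-2e-05, 0.0001, 0], 0, 1]
    - [[-2e-05, 0.0001, 0], 0, 1]
    - [[0, 0, 0], 0, 1]
    - [[0, 0, 0], 0, 1]
    - [[0, 0, 0], 0, 1]
    - [[0, 0, 0], 0, 1]

```text
t: 9.37
position: [0.5937, -0.097, 0.1754]
tool_rot: [2.453, 1.571, 1.041]
ft_force: [0.8, -3.0, -0.3]
opening: 0.0201
```

Emit:
play_rows:
  increments:
    - [[-2e-05, 0.0001, 0], 0, 1]
    - [[-2e-05, 0.0001, 0], 0, 1]
    - [[-2e-05, 0.0001, 0], 0, 1]
    - [[-2e-05, 0.0001, 0], 0, 1]
    - [[-2e-05, 0.0001, 0], 0, 1]
    - [[-2e-05, 0.0001, 0], 0, 1]
    - [[0, 0, 0], 0, 1]
    - [[0, 0, 0], 0, 1]
    - [[0, 0, 0], 0, 1]
    - [[0, 0, 0], 0, 1]

```text
t: 10.2
position: [0.5936, -0.0965, 0.1753]
tool_rot: [-0.193, 1.571, -1.605]
ft_force: [1.2, -3.2, -1.5]
opening: 0.0202
```

Emit:
play_rows:
  increments:
    - [[-2e-05, 0.0001, 0], 0, 1]
    - [[-2e-05, 0.0001, 0], 0, 1]
    - [[-2e-05, 0.0001, 0], 0, 1]
    - [[-2e-05, 0.0001, 0], 0, 1]
    - [[-2e-05, 0.0001, 0], 0, 1]
    - [[-2e-05, 0.0001, 0], 0, 1]
    - [[0, 0, 0], 0, 1]
    - [[0, 0, 0], 0, 1]
    - [[0, 0, 0], 0, 1]
    - [[0, 0, 0], 0, 1]

```text
t: 11.03
position: [0.5935, -0.0964, 0.1753]
tool_rot: [0.104, 1.57, -1.309]
ft_force: [2.2, -5.7, -1.4]
opening: 0.0202
```

The stop is felt at 43.7 mm of travel, with the push rising to about 6 N. Back off a little over 1 mm, then start the arc.

Emit:
play_rows:
  increments:
    - [[0.00012, -0.0007, 0], 0, 1]
    - [[0.00012, -0.0007, 0], 0, 1]
    - [[0, 0, 0], 0, 1]
    - [[-0.00395, -0.00063, -0.0007], 0, 1]
    - [[-0.00277, -0.00044, -0.0007], 0, 1]
    - [[-0.00277, -0.00044, -0.0007], 0, 1]
    - [[-0.0027, -0.00043, -0.001], 0, 1]
    - [[-0.0027, -0.00043, -0.001], 0, 1]
    - [[0, 0, 0], 0, 1]
    - [[0, 0, 0], 0, 1]

```text
t: 11.87
position: [0.5782, -0.0992, 0.1712]
tool_rot: [-2.246, 1.57, 2.625]
ft_force: [0.8, 2.5, 0.8]
opening: 0.0201
```

Emit:
play_rows:
  increments:
    - [[-0.00258, -0.00041, -0.00126], 0, 1]
    - [[-0.00258, -0.00041, -0.00126], 0, 1]
    - [[-0.00122, -0.0002, -0.00076], 0, 1]
    - [[-0.00122, -0.0002, -0.00076], 0, 1]
    - [[0, 0, 0], 0, 1]
    - [[0, 0, 0], 0, 1]
    - [[0, 0, 0], 0, 1]
    - [[0, 0, 0], 0, 1]
    - [[0, 0, 0], 0, 1]
    - [[0, 0, 0], 0, 1]

```text
t: 12.7
position: [0.5709, -0.1009, 0.1673]
tool_rot: [-1.55, 1.57, -2.962]
ft_force: [-2.9, 2.2, 4.5]
opening: 0.0202
```

Only a radial push (compression along the handle), with nothing tangential, so the handle isn't blocked. Continue with a slight outward correction.

Emit:
play_rows:
  increments:
    - [[-0.0015, -0.00024, -0.0003], 0, 1]
    - [[-0.0015, -0.00024, -0.0005], 0, 1]
    - [[-0.0012, -0.00019, -0.0009], 0, 1]
    - [[-0.0012, -0.00019, -0.0009], 0, 1]
    - [[-0.0012, -0.00019, -0.0009], 0, 1]
    - [[-0.0012, -0.00019, -0.0009], 0, 1]
    - [[0, 0, 0], 0, 1]
    - [[0, 0, 0], 0, 1]
    - [[0, 0, 0], 0, 1]
    - [[0, 0, 0], 0, 1]

```text
t: 13.53
position: [0.5632, -0.1021, 0.1625]
tool_rot: [-1.663, 1.57, -3.075]
ft_force: [1.2, 1.0, 0.1]
opening: 0.0204
```

Emit:
play_rows:
  increments:
    - [[-0.0021, -0.00034, -0.00195], 0, 1]
    - [[-0.0021, -0.00034, -0.00195], 0, 1]
    - [[-0.00189, -0.0003, -0.00215], 0, 1]
    - [[-0.00189, -0.0003, -0.00215], 0, 1]
    - [[-0.00167, -0.00027, -0.0023], 0, 1]
    - [[-0.00167, -0.00027, -0.0023], 0, 1]
    - [[0, 0, 0], 0, 1]
    - [[0, 0, 0], 0, 1]
    - [[0, 0, 0], 0, 1]
    - [[0, 0, 0], 0, 1]

```text
t: 14.37
position: [0.5515, -0.1039, 0.1498]
tool_rot: [-1.726, 1.569, -3.139]
ft_force: [-4.1, 0.5, 3.0]
opening: 0.0202
```

Emit:
play_rows:
  increments:
    - [[-0.0018, -0.00029, -0.0024], 0, 1]
    - [[-0.0018, -0.00029, -0.0024], 0, 1]
    - [[-0.00122, -0.0002, -0.0026], 0, 1]
    - [[-0.00122, -0.0002, -0.0026], 0, 1]
    - [[0, 0, 0], 0, 1]
    - [[0, 0, 0], 0, 1]
    - [[0, 0, 0], 0, 1]
    - [[0, 0, 0], 0, 1]
    - [[0, 0, 0], 0, 1]
    - [[0, 0, 0], 0, 1]

```text
t: 15.2
position: [0.5461, -0.1048, 0.14]
tool_rot: [2.347, 1.571, 0.935]
ft_force: [-0.9, 1.5, 0.8]
opening: 0.02
```

Emit:
play_rows:
  increments:
    - [[-0.0006, -0.0001, -0.0016], 0, 1]
    - [[-0.0006, -0.0001, -0.0016], 0, 1]
    - [[-0.0005, -8e-05, -0.0016], 0, 1]
    - [[-0.0004, -6e-05, -0.0016], 0, 1]
    - [[-0.0003, -5e-05, -0.0016], 0, 1]
    - [[0, 0, 0], 0, 1]
    - [[0, 0, 0], 0, 1]
    - [[0, 0, 0], 0, 1]
    - [[0, 0, 0], 0, 1]
    - [[0, 0, 0], 0, 1]

```text
t: 16.03
position: [0.5433, -0.1053, 0.1318]
tool_rot: [-1.77, 1.57, 3.101]
ft_force: [-4.0, 0.4, 1.5]
opening: 0.0202
```

Emit:
play_rows:
  increments:
    - [[-0.0004, -6e-05, -0.0006], 0, 1]
    - [[-0.0004, -6e-05, -0.0006], 0, 1]
    - [[-0.0002, -3e-05, -0.0006], 0, 1]
    - [[-0.0002, -3e-05, -0.0006], 0, 1]
    - [[-0.0001, -2e-05, -0.0006], 0, 1]
    - [[0, 0, 0], 0, 1]
    - [[0, 0, 0], 0, 1]
    - [[0, 0, 0], 0, 1]
    - [[0, 0, 0], 0, 1]
    - [[0, 0, 0], 0, 1]

```text
t: 16.87
position: [0.5425, -0.1054, 0.129]
tool_rot: [1.409, 1.57, -0.003]
ft_force: [-0.8, 1.0, 2.1]
opening: 0.0203
```

Emit:
play_rows:
  increments:
    - [[-5e-05, 0, -0.0002], 0, 1]
    - [[-5e-05, 0, -0.0002], 0, 1]
    - [[0, 0, -0.0002], 0, 1]
    - [[0, 0, -0.0002], 0, 1]
    - [[0, 0, 0], 0, 1]
    - [[0, 0, 0], 0, 1]
    - [[0, 0, 0], 0, 1]
    - [[0, 0, 0], 0, 1]
    - [[0, 0, 0], 0, 1]
    - [[0, 0, 0], 0, 1]

```text
t: 17.7
position: [0.5423, -0.1054, 0.1282]
tool_rot: [1.615, 1.571, 0.203]
ft_force: [-0.8, 1.0, 2.6]
opening: 0.0202
```

Emit:
play_rows:
  increments:
    - [[-5e-05, 0, -0.0002], 0, 1]
    - [[-5e-05, 0, -0.0002], 0, 1]
    - [[0, 0, -0.0002], 0, 1]
    - [[0, 0, -0.0002], 0, 1]
    - [[0, 0, 0], 0, 1]
    - [[0, 0, 0], 0, 1]
    - [[0, 0, 0], 0, 1]
    - [[0, 0, 0], 0, 1]
    - [[0, 0, 0], 0, 1]
    - [[0, 0, 0], 0, 1]

```text
t: 18.53
position: [0.5421, -0.1054, 0.1273]
tool_rot: [-1.67, 1.571, -3.082]
ft_force: [-1.1, 0.5, 1.9]
opening: 0.02
```

Emit:
play_rows:
  increments:
    - [[-5e-05, 0, -0.0002], 0, 1]
    - [[0, 0, -0.0002], 0, 1]
    - [[0, 0, -0.0002], 0, 1]
    - [[0, 0, -0.0002], 0, 1]
    - [[0, 0, 0], 0, 1]
    - [[0, 0, 0], 0, 1]
    - [[0, 0, 0], 0, 1]
    - [[0, 0, 0], 0, 1]
    - [[0, 0, 0], 0, 1]
    - [[0, 0, 0], 0, 1]

```text
t: 19.37
position: [0.5419, -0.1054, 0.1265]
tool_rot: [-1.751, 1.57, 3.12]
ft_force: [-2.3, 0.1, 1.8]
opening: 0.0197
```

Emit:
play_rows:
  increments:
    - [[-5e-05, 0, -0.0002], 0, 1]
    - [[-5e-05, 0, -0.0002], 0, 1]
    - [[-5e-05, 0, -0.0002], 0, 1]
    - [[0, 0, -0.0002], 0, 1]
    - [[0, 0, 0], 0, 1]
    - [[0, 0, 0], 0, 1]
    - [[0, 0, 0], 0, 1]
    - [[0, 0, 0], 0, 1]
    - [[0, 0, 0], 0, 1]
    - [[0, 0, 0], 0, 1]

```text
t: 20.2
position: [0.5418, -0.1054, 0.1257]
tool_rot: [-1.668, 1.571, -3.08]
ft_force: [-3.4, -0.8, 2.3]
opening: 0.0197
```

Emit:
play_rows:
  increments:
    - [[-5e-05, 0, -0.0002], 0, 1]
    - [[-5e-05, 0, -0.0002], 0, 1]
    - [[-5e-05, 0, -0.0002], 0, 1]
    - [[-5e-05, 0, 0], 0, 1]
    - [[0, 0, 0], 0, 1]
    - [[0, 0, 0], 0, 1]
    - [[0, 0, 0], 0, 1]
    - [[0, 0, 0], 0, 1]
    - [[0, 0, 0], 0, 1]
    - [[0, 0, 0], 0, 1]

```text
t: 21.03
position: [0.5418, -0.1054, 0.1252]
tool_rot: [0.963, 1.571, -0.449]
ft_force: [-3.7, -1.4, 3.2]
opening: 0.0202
```

Emit:
play_rows:
  increments:
    - [[0, 0, -0.0002], 0, 1]
    - [[0, 0, -0.0002], 0, 1]
    - [[0, 0, -0.0002], 0, 1]
    - [[0, 0, 0], 0, 1]
    - [[0, 0, 0], 0, 1]
    - [[0, 0, 0], 0, 1]
    - [[0, 0, 0], 0, 1]
    - [[0, 0, 0], 0, 1]
    - [[0, 0, 0], 0, 1]
    - [[0, 0, 0], 0, 1]

```text
t: 21.87
position: [0.5417, -0.1054, 0.1246]
tool_rot: [-1.5, 1.571, -2.912]
ft_force: [-3.4, -2.1, 2.9]
opening: 0.0199
```

Emit:
play_rows:
  increments:
    - [[0, 0, -0.0002], 0, 1]
    - [[0, 0, -0.0002], 0, 1]
    - [[0, 0, -0.0002], 0, 1]
    - [[0, 0, -0.0002], 0, 1]
    - [[0, 0, 0], 0, 1]
    - [[0, 0, 0], 0, 1]
    - [[0, 0, 0], 0, 1]
    - [[0, 0, 0], 0, 1]
    - [[0, 0, 0], 0, 1]
    - [[0, 0, 0], 0, 1]

```text
t: 22.7
position: [0.5417, -0.1054, 0.1237]
tool_rot: [-1.708, 1.571, -3.12]
ft_force: [-4.6, -1.5, 2.0]
opening: 0.0199
```

Emit:
play_rows:
  increments:
    - [[-0.0001, 0, -0.0002], 0, 1]
    - [[-0.0001, 0, -0.0002], 0, 1]
    - [[-0.0001, 0, -0.0002], 0, 1]
    - [[0, 0, -0.0002], 0, 1]
    - [[0, 0, 0], 0, 1]
    - [[0, 0, 0], 0, 1]
    - [[0, 0, 0], 0, 1]
    - [[0, 0, 0], 0, 1]
    - [[0, 0, 0], 0, 1]
    - [[0, 0, 0], 0, 1]

```text
t: 23.53
position: [0.5415, -0.1054, 0.123]
tool_rot: [1.137, 1.571, -0.275]
ft_force: [-3.6, -1.3, 3.3]
opening: 0.0201
```

Emit:
play_rows:
  increments:
    - [[-0.0001, 0, -0.0002], 0, 1]
    - [[-0.0001, 0, -0.0002], 0, 1]
    - [[0, 0, -0.0002], 0, 1]
    - [[0, 0, 0], 0, 1]
    - [[0, 0, 0], 0, 1]
    - [[0, 0, 0], 0, 1]
    - [[0, 0, 0], 0, 1]
    - [[0, 0, 0], 0, 1]
    - [[0, 0, 0], 0, 1]
    - [[0, 0, 0], 0, 1]

```text
t: 24.37
position: [0.5414, -0.1054, 0.1224]
tool_rot: [1.237, 1.57, -0.175]
ft_force: [-1.5, -1.1, 2.8]
opening: 0.0201
```

```bash
python3 -c "
from h import *
c=cap('wrist','w3');d=cap('side','s3')
a=c['frame'][150:390,120:440,::-1];a=cv2.resize(a,None,fx=2.4,fy=2.4,interpolation=cv2.INTER_CUBIC);cv2.imwrite('pics/w3c.png',a)"
```

```text
(no output)
```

View pics/w3c.png

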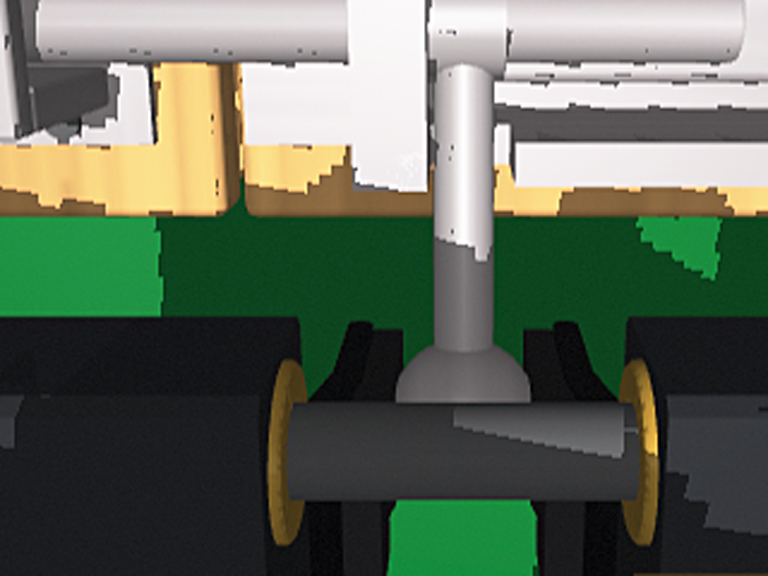

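The handle lies in the gap, just clear of the stop (bar left edge at 435, stop face at 428), and is nearly level. I'll feel a little further for the floor.

Emit:
play_rows:
  increments:
    - [[0, 0, -0.0003], 0, 1]
    - [[0, 0, -0.0003], 0, 1]
    - [[0, 0, -0.0003], 0, 1]
    - [[0, 0, 0], 0, 1]
    - [[0, 0, 0], 0, 1]
    - [[0, 0, 0], 0, 1]
    - [[0, 0, 0], 0, 1]
    - [[0, 0, 0], 0, 1]
    - [[0, 0, 0], 0, 1]
    - [[0, 0, 0], 0, 1]

```text
t: 25.3
position: [0.5413, -0.1054, 0.1215]
tool_rot: [1.361, 1.571, -0.051]
ft_force: [-1.3, -1.2, 0.9]
opening: 0.02
```

Emit:
play_rows:
  increments:
    - [[0, 0, -0.0003], 0, 1]
    - [[0, 0, -0.0003], 0, 1]
    - [[0, 0, -0.0003], 0, 1]
    - [[0, 0, 0], 0, 1]
    - [[0, 0, 0], 0, 1]
    - [[0, 0, 0], 0, 1]
    - [[0, 0, 0], 0, 1]
    - [[0, 0, 0], 0, 1]
    - [[0, 0, 0], 0, 1]
    - [[0, 0, 0], 0, 1]

```text
t: 26.13
position: [0.5412, -0.1054, 0.1206]
tool_rot: [-1.027, 1.571, -2.439]
ft_force: [-2.2, -2.4, 3.0]
opening: 0.0203
```

Emit:
play_rows:
  increments:
    - [[0, 0, -0.0003], 0, 1]
    - [[0, 0, -0.0003], 0, 1]
    - [[0, 0, -0.0002], 0, 1]
    - [[0, 0, 0], 0, 1]
    - [[0, 0, 0], 0, 1]
    - [[0, 0, 0], 0, 1]
    - [[0, 0, 0], 0, 1]
    - [[0, 0, 0], 0, 1]
    - [[0, 0, 0], 0, 1]
    - [[0, 0, 0], 0, 1]

```text
t: 26.97
position: [0.5412, -0.1055, 0.1198]
tool_rot: [-1.152, 1.571, -2.564]
ft_force: [-3.7, -2.2, 5.2]
opening: 0.02
```

Emit:
play_rows:
  increments:
    - [[0, 0, -0.0002], 0, 1]
    - [[0, 0, -0.0002], 0, 1]
    - [[0, 0, 0], 0, 1]
    - [[0, 0, 0], 0, 1]
    - [[0, 0, 0], 0, 1]
    - [[0, 0, 0], 0, 1]
    - [[0, 0, 0], 0, 1]
    - [[0, 0, 0], 0, 1]
    - [[0, 0, 0], 0, 1]
    - [[0, 0, 0], 0, 1]

```text
t: 27.8
position: [0.5411, -0.1054, 0.1195]
tool_rot: [-1.732, 1.571, 3.139]
ft_force: [-3.5, -3.2, 5.0]
opening: 0.0201
```

The floor is felt at about 5 N. Relax, open, and lift away to the front.

Emit:
play_rows:
  increments:
    - [[0, 0, 0.0003], 0, 1]
    - [[0, 0, 0], 0, 0.5]
    - [[0, 0, 0], 0, 0.2]
    - [[0, 0, 0], 0, 0]
    - [[0, 0, 0], 0, 0]
    - [[0, 0, 0], 0, 0]
    - [[0, 0, 0], 0, 0]
    - [[0, 0, 0], 0, 0]
    - [[0, 0, 0], 0, 0]
    - [[0, 0, 0], 0, 0]

```text
t: 28.63
position: [0.5413, -0.1054, 0.1197]
tool_rot: [2.57, 1.571, 1.158]
ft_force: [-0.2, -0.0, -0.2]
opening: 0.0436
```

Emit:
play_rows:
  increments:
    - [[0, 0, 0.004], 0, 0]
    - [[0, 0, 0.01], 0, 0]
    - [[0, 0, 0.015], 0, 0]
    - [[-0.005, 0, 0.02], 0, 0]
    - [[-0.01, 0, 0.02], 0, 0]
    - [[-0.015, 0, 0.02], 0, 0]
    - [[-0.015, 0, 0.01], 0, 0]
    - [[-0.01, 0, 0], 0, 0]
    - [[0, 0, 0], 0, 0]
    - [[0, 0, 0], 0, 0]

```text
t: 29.47
position: [0.486, -0.1054, 0.2185]
tool_rot: [1.559, 1.57, 0.146]
ft_force: [0.3, 0.1, -0.2]
opening: 0.0434
```

```bash
python3 -c "
from h import *
c=cap('wrist','w4');S=cap('scene','s4');D=cap('side','d4')
f=lambda c,y,x,k:cv2.resize(c['frame'][y:y+100,x:x+130,::-1],None,fx=k,fy=k,interpolation=cv2.INTER_CUBIC)
w=cv2.resize(c['frame'][:,:,::-1],(400,300))
cv2.imwrite('pics/end.png',np.vstack([np.hstack([f(S,200,230,3),f(D,170,260,3)]),np.hstack([w,np.zeros((300,380,3),np.uint8)])]))
cv2.imwrite('pics/x.png',w);print(env.read_state()['ft_force'])"
```

```text
[-0.5011633   0.75824143  0.13129469]
```

View pics/end.png

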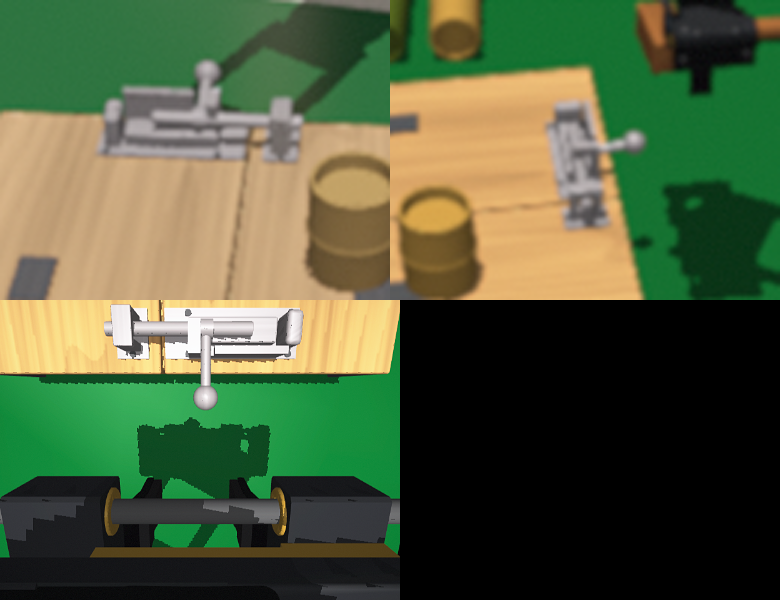

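The bolt is across through the staple, and the handle is down in the notch with the hand clear. Check the angle by triangulating the knob (scene 299.3,224; side 341.3,217) and hand in if it holds.

```bash
python3 -c "
from h import *
k,e=tri(ld('s4'),(298.9,223.6),ld('d4'),(340.9,216.6));print(k,e)
th=np.arccos((k[2]-.1315)/.058);print('turn',th)
if th>1.3: env.close_job();print('handed in')"
```

```text
[ 0.5447491  -0.10311261  0.14213769] 0.00019436323249158598
turn 1.3863436924046946
the job is handed in; nothing more can be done
handed in
```

The lid is bolted and the job is handed in, at about 29.5 s of the 51 s allowed. `close_job` reports no verdict, so the result rests on my own checks below.

- **Slide:** I pinched the knob and slid the bolt about 44 mm until I felt the stop. The push rose from about 3 N to about 6 N, well under 18 N. I then backed off about 1 mm.
- **Turn:** I swung the handle down through the notch until the upward force at the knob rose to about 5 N, against a limit of about 13 N. Then I relaxed, opened the fingers and lifted clear.
- **Final position:** The last pictures show the bolt through its staple and the handle down in the notch just short of the stop. The robot is touching nothing, with the measured force near zero.
- **Bystanders:** The cup looks undisturbed in the final crops. I did not measure the cup, mallet or block again, but the arm never came near them.

**Disagreements in the checks:**
- Triangulating the knob gave a turn of about 1.39 rad, just under the stated 1.40–1.48 but above the required 1.25. That is within the roughly 2 mm camera error.
- The hand went about 3 mm lower than the knob's arc predicts, so the fingers probably slipped a little on the knob near the floor. The rise in force at the floor was therefore modest rather than sharp.

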